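# Draw the orange bolt on a workshop parts box

### The arm

A 6-joint arm with a two-finger parallel gripper is mounted at the origin on the work surface. World frame = base frame: x ahead of the robot, y to its left, z up, the work surface at z = 0. Lengths are in m, angles in rad, forces in N, time in s.
With the tool pointing down it reaches from about 0.25 to 0.775 m from the base axis. Payload 4 kg.
Tool frame: the origin (TCP) lies at the very end of the fingers, on their centre line; the grasp point (between the pads) lies 19 mm behind it (grip_point_offset is the distance from the TCP to the grasp point, in m); z points along the fingers, y is the line along which they close (so a half turn about z gives the same grasp; the last joint's range is limited). The gripper opens to 85 mm and grips with 20 to 120 N. Pads are 22 mm wide; open, the fingers measure 114 mm over their backs; the gripper's body (76 mm by 85 mm) begins 54 mm behind the grasp point. The pads swing forward as they close: fully open they stand 13 mm farther back than shut.
Start: joints at [-1.333, 0.087, 1.371, -0, 1.684, -0.103], TCP at [0.184, -0.518, 0.231] pointing down, gripper open.
Joint ranges: [-3.1, 3.1], [-0.76, 2.03], [0.27, 2.55], [-1.08, 4.22], [0.17, 2.65], [-2.57, 2.57]. Speed limits (rad/s): [2.79, 2.79, 3.14, 3.14, 3.14, 3.14].

### API

Orientations are given as a unit quaternion [x, y, z, w].
In Python, from cell import * gives the robot as it stands. The module is installed in compiled form; this text tells all that it offers.
- The arm moves only by the tool move_arm, never from a script. Its argument "commands" is a list of rows, each an object with "slide": the shift along the world's x, y, z in cm, a list of three; "twist": the turn, a rotation vector about the world's x, y, z in rad, a list of three; "grip": the closure, from -1 (fully open) to 1 (shut), so that 0 is half open. A call has exactly 8 rows; each row is the pose to reach, as a shift and turn from the pose commanded when the call began; what a row does not reach only later rows make up. A row lasts 1/12 s, in which the tool goes at most 41.7 mm and 7.16 degrees, less where a joint would pass 70% of its speed; a pose out of reach is approached as far as the arm can. A call with a gripper value outside its range is refused whole. The fingers move at their own pace and stop on an object; "squeeze" is the grip in N (left out, the last holds). Time passes only in rows, so rows that repeat a pose let the fingers close, or fill a call up. It gives the time, the measured TCP pose, the force, the opening and the grip force at its end, in the units of the state.
- get_obs(): the state, without advancing time (a new reading comes with each control period).
- snapshot(name): name is "scene" or "top"; returns a dict with "image" (480x640x3 uint8, red, green, blue), "z_map" (480x640 float32, m along the optical axis (not along the pixel's ray), 0 where there is no reading), "fx", "fy", "cx", "cy" (pixels), "camera_from_world" (4x4, takes a point from world to camera coordinates). Camera axes: x right, y down, z forward; pixel columns grow to the right and rows downward; lengths in m; the calibration is good to about 2 mm. A picture is of the moment at which its call begins.
- close_job(): hands the job in; it is judged then, once.
The state is a dict: "t": time; "joint_pos": joint angles; "dq": joint speeds; "joint_efforts": joint torques, N m; "tcp_pos": TCP position; "orientation": TCP orientation; "contact_force": force on the tool from outside, world axes, zero at the start; "moment": the same for the moment, N m; "width": opening from 0.0 (shut) to 1.0 (fully open); "grasp_force": force on a finger pad.
Only numpy, scipy, OpenCV 4.12 (cv2) and the standard library are available. Lean on these libraries where they do the work, as an engineer would, in place of code of your own. Each camera call takes 0.05 s, during which the arm holds its last target. There are 200 camera calls.

### The job

Unbolt the hatch of the parts box whose barrel bolt has the orange handle: lift the handle up out of its notch, slide the bolt all the way back out of its white keeper, and let go. Leave the bolt with the blue handle shot home.

Things in the scene. Friction and masses are not known exactly. Their poses are not given: they have to be found in the camera images.
- orange_grip (a point): Centre of the orange grip sleeve (20 mm across, 32 long) on the handle of the bolt to draw, 60 mm from the bolt's axis, which lies level at z = 0.130 on a fixed grey box (190 x 240 x 110 mm high). y axis: level, along the bolt from handle to white keeper; drawing goes along -y. x and z turn with the handle; when it is down, z is up and x level, away from the robot. 30 mm free beside the grip in y.
- orange_turn (a joint): Turn of the orange handle about the bolt's axis, rad: 0 = down in its notch, leaning 70 degrees from upright towards the robot; 1.22 = upright; stop at 1.40. Clears notch and rail above about 0.55. The notched rail, 44 mm above the box top, runs along the bolt 18 to 26 mm from its axis, on the handle's side. Friction 0.06 N m: stays where it is left.
- orange_bolt (a joint): Sliding position of the orange bolt, m: 0 = fully home in its keeper, 0.050 = drawn fully back against its stop. With the handle down the notch allows only about 4 mm; with the handle lifted it slides against about 2 N of friction and stays where it is left.
- blue_bolt (a joint): Sliding position of the identical bolt with the blue handle, on the other, identical grey box, m: 0 = home, 0.050 = drawn. To be left home.

How it is judged:
By the outcome, as a careful person would: the job done as asked, in the order asked, and still so for the second after the job is handed in, with the robot touching nothing.
It also fails if it takes over 32 s, if anything falls off the work surface, if the arm or the gripper's body presses on something with over 40 N, if the wrist force passes 120 N, or if a joint passes its speed limit or range.

## Working session

There is one attempt and no reset: what is moved stays moved. The work goes in short steps, Python scripts to look and compute and a tool call to move; the robot and the scene stay as the last step left them, time stands still between calls to the robot, and variables do not carry over. Pictures are saved under pics/ and viewed, at most 10 in all, crops included, and the job is handed in when it is done.

Besides the shell and the picture viewer there is one more tool, called by a JSON object that holds its "op" and its "data", one argument or row to a line. move_arm: Moves the arm, as the interface text tells. Its arguments: {"type":"object","properties":{"commands":{"type":"array"},"squeeze":{"type":"number"}},"required":["commands"]}

```bash
mkdir -p pics
cat > h.py <<'E'
from cell import *
import numpy as np, cv2
def pts(s):
    z=s["z_map"]; v,u=np.mgrid[:480,:640]
    c=np.stack([(u-s["cx"])/s["fx"]*z,(v-s["cy"])/s["fy"]*z,z,np.ones_like(z)],-1)
    return (c@np.linalg.inv(s["camera_from_world"]).T)[...,:3]
E
python3 - <<'E'
from h import *
a=snapshot("scene");b=snapshot("top")
for n,s in(("scene",a),("top",b)):
    cv2.imwrite(f"pics/{n}0.png",s["image"][...,::-1])
    P=pts(s);hsv=cv2.cvtColor(s["image"],cv2.COLOR_RGB2HSV)
    for c,lo,hi in(("orange",5,20),("blue",100,125)):
        m=cv2.inRange(hsv,(lo,130,80),(hi,255,255))
        k,l,st,ce=cv2.connectedComponentsWithStats(m)
        for i in range(1,k):
            if st[i,4]>25:
                q=P[(l==i)&(s["z_map"]>0)]
                print(n,c,st[i],ce[i].round(1),np.median(q,0).round(4),q.min(0).round(3),q.max(0).round(3))
o=get_obs();print({k:np.round(v,3) for k,v in o.items()})
E
```

```text
scene orange [412 189  16  17 157] [419.7 197.3] [0.5435 0.2163 0.1604] [0.498 0.209 0.103] [0.559 0.268 0.17 ]
scene blue [580 106  49  69 985] [606.  137.5] [0.6262 0.7008 0.1352] [ 0.46   0.682 -0.098] [0.638 1.108 0.177]
scene blue [ 548  181   92  146 1251] [594.9 265.7] [0.8071 0.4459 0.0481] [0.72  0.436 0.03 ] [0.939 0.743 0.059]
scene blue [211 288  19  20 207] [220.1 297.5] [ 0.5268 -0.1977  0.1637] [ 0.481 -0.209  0.105] [ 0.54  -0.185  0.173]
top orange [160 224  11  19 178] [164.8 232.6] [0.5453 0.2213 0.1628] [0.53  0.213 0.111] [0.568 0.24  0.171]
top blue [  0  40  68 109 815] [ 50.1 111.1] [0.7771 0.4485 0.0501] [0.724 0.441 0.045] [0.939 0.551 0.056]
top blue [420 234  14  17 137] [426.4 241.7] [ 0.5278 -0.1941  0.1653] [ 0.514 -0.203  0.157] [ 0.542 -0.186  0.173]
{'t': np.float64(0.1), 'joint_pos': array([-1.333,  0.088,  1.372,  0.   ,  1.684, -0.103]), 'dq': array([-0.   , -0.002, -0.005,  0.002,  0.001, -0.003]), 'joint_efforts': array([ 2.0000e-03, -3.5301e+01, -3.1422e+01, -0.0000e+00,  8.0000e-03,
       -0.0000e+00]), 'tcp_pos': array([ 0.184, -0.518,  0.23 ]), 'orientation': array([ 0.986,  0.17 , -0.   , -0.001]), 'contact_force': array([ 0.109, -0.289, -0.029]), 'moment': array([-0.006, -0.089, -0.024]), 'grasp_force': np.float64(0.0), 'width': np.float64(0.999)}
```

Run:
```python
import cv2,numpy as np
a=cv2.imread("pics/scene0.png");b=cv2.imread("pics/top0.png")
A=cv2.resize(a[130:280,340:500],(400,375),interpolation=cv2.INTER_CUBIC)
B=cv2.resize(b[160:310,90:250],(400,375),interpolation=cv2.INTER_CUBIC)
cv2.imwrite("pics/crop0.png",np.hstack([A,B]))
```

```text
(no output)
```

View pics/scene0.png

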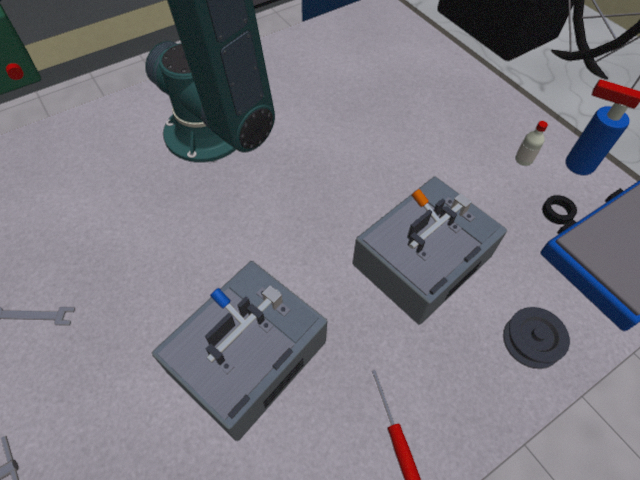

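View pics/crop0.png

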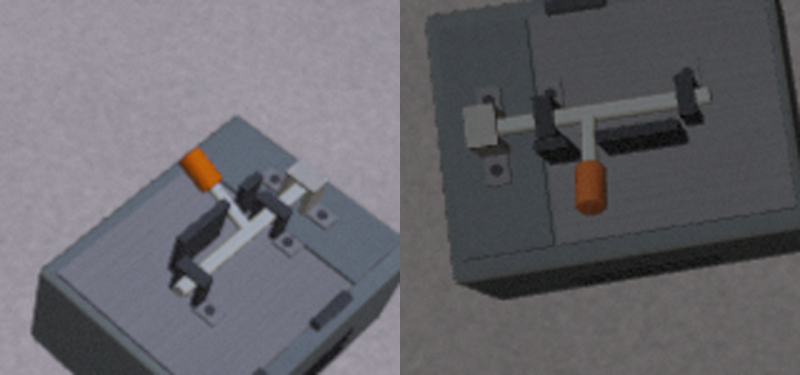

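The scene view shows the orange grip at (420,197), left of its box, with the keeper at the far end towards +y. The blue grip is at (220,297). In the top crop the handle is down towards the robot and the bolt is turned about 8° from world y. Next I'll fit the bolt line and the grip centre.

```bash
cat > meas.py <<'E'
from h import *
def meas():
    R={}
    for n in("top","scene"):
        s=snapshot(n);P=pts(s);hsv=cv2.cvtColor(s["image"],cv2.COLOR_RGB2HSV)
        near=(abs(P[...,0]-.6)<.13)&(abs(P[...,1]-.22)<.14)&(s["z_map"]>0)
        m=near&(hsv[...,2]>135)&(hsv[...,1]<45)&(P[...,2]>.128)&(P[...,2]<.145)
        q=P[m];
        for _ in range(3):
            f=cv2.fitLine(q[:,:2].astype(np.float32),cv2.DIST_HUBER,0,.01,.01).ravel()
            d=f[:2]*np.sign(f[1]);c=f[2:];nrm=np.array([d[1],-d[0]])
            q=q[abs((q[:,:2]-c)@nrm)<.008]
        g=near&(cv2.inRange(hsv,(5,120,60),(20,255,255))>0)&(P[...,2]>.13);g=P[g]
        a=(g[:,:2]-c)@nrm;b=(g[:,:2]-c)@d
        print(n,len(q),"axis yaw deg",np.degrees(np.arctan2(-d[0],d[1])).round(2),"c",c.round(4),"z",np.median(q[:,2]).round(4),"along",((q[:,:2]-c)@d).min().round(3),((q[:,:2]-c)@d).max().round(3))
        print("  grip perp",np.percentile(a,[2,50,98]).round(4),"along",np.percentile(b,[2,50,98]).round(4),"z",np.percentile(g[:,2],[2,50,98]).round(4))
        bm=np.median(b) if n=="top" else (np.percentile(b,2)+np.percentile(b,98))/2
        print("  grip centre est",(c+d*bm-nrm*.0564).round(4))
if __name__=="__main__":
    meas();o=get_obs();print(o["t"],o["tcp_pos"].round(4),o["contact_force"].round(1))
E
python3 meas.py
```

```text
Traceback (most recent call last):
  File "meas.py", line 20, in <module>
    meas();o=get_obs();print(o["t"],o["tcp_pos"].round(4),o["contact_force"].round(1))
    ~~~~^^
  File "meas.py", line 10, in meas
    f=cv2.fitLine(q[:,:2].astype(np.float32),cv2.DIST_HUBER,0,.01,.01).ravel()
      ~~~~~~~~~~~^^^^^^^^^^^^^^^^^^^^^^^^^^^^^^^^^^^^^^^^^^^^^^^^^^^^^
cv2.error: OpenCV(4.12.0) /io/opencv/modules/imgproc/src/linefit.cpp:50: error: (-215:Assertion failed) count > 0 in function 'fitLine2D_wods'
```

```bash
python3 - <<'E'
from h import *
s=snapshot("top");P=pts(s);hsv=cv2.cvtColor(s["image"],cv2.COLOR_RGB2HSV)
for u,v in[(150,206),(155,206),(165,215),(175,203),(185,202),(190,201),(165,232),(185,230)]: print(u,v,hsv[v,u],P[v,u].round(4))
E
sed -i 's/(hsv\[...,2\]>135)/(hsv[...,2]>th)/; s/P=pts(s);hsv/th={"top":110,"scene":150}[n];P=pts(s);hsv/' meas.py; python3 meas.py
```

```text
150 206 [108  28  46] [0.5931 0.2513 0.144 ]
155 206 [ 83   9 113] [0.5954 0.2455 0.1346]
165 215 [102  11 112] [0.5782 0.2267 0.1431]
175 203 [ 96  11 113] [0.5996 0.2124 0.1375]
185 202 [ 98   9 113] [0.6017 0.1964 0.1357]
190 201 [ 98   9 112] [0.6035 0.1883 0.1354]
165 232 [ 11 188 118] [0.5454 0.2203 0.1668]
185 230 [105  12  83] [0.5599 0.2002 0.1092]
top 227 axis yaw deg 8.67 c [0.5991 0.2218] z 0.1361 along -0.07 0.066
  grip perp [-0.0714 -0.0566 -0.0392] along [-0.0009  0.0071  0.0164] z [0.1539 0.1619 0.1694]
  grip centre est [0.5423 0.2203]
scene 282 axis yaw deg 9.33 c [0.5956 0.2342] z 0.1351 along -0.085 0.073
  grip perp [-0.0675 -0.0534 -0.0396] along [-0.0153 -0.0098  0.0018] z [0.1514 0.1602 0.1684]
  grip centre est [0.5411 0.2184]
0.3 [ 0.1838 -0.5182  0.2309] [ 0.6  0.3 -0.1]
```

Bolt yaw is about +9° and the grip centre is about (0.542, 0.220, 0.1505). That agrees with the 56 mm level offset and the bolt height I expected. I'll raise the arm and traverse.

{"op": "move_arm", "data": {
  "commands": [
    {"slide":[0,0,3.5],"twist":[0,0,0],"grip":-1},
    {"slide":[0,0,7],"twist":[0,0,0],"grip":-1},
    {"slide":[1.6,3.3,7],"twist":[0,0,0],"grip":-0.5},
    {"slide":[3.2,6.6,7],"twist":[0,0,0],"grip":0.1},
    {"slide":[4.8,9.9,7],"twist":[0,0,0],"grip":0.1},
    {"slide":[6.4,13.2,7],"twist":[0,0,0],"grip":0.1},
    {"slide":[8,16.5,7],"twist":[0,0,0],"grip":0.1},
    {"slide":[9.6,19.8,7],"twist":[0,0,0],"grip":0.1}
  ],
  "squeeze": 30
}}

```text
t: 0.97
tcp_pos: [0.2802, -0.3188, 0.3014]
orientation: [0.986, 0.169, 0.0, 0.0]
contact_force: [1.1, -0.1, 0.2]
width: 0.446
grasp_force: 0.0
```

{"op": "move_arm", "data": {
  "commands": [
    {"slide":[1.6,3.4,0],"twist":[0,0,-0.02],"grip":0.1},
    {"slide":[3.3,6.8,0],"twist":[0,0,-0.05],"grip":0.1},
    {"slide":[4.9,10.1,0],"twist":[0,0,-0.07],"grip":0.1},
    {"slide":[6.6,13.5,0],"twist":[0,0,-0.09],"grip":0.1},
    {"slide":[8.2,16.9,0],"twist":[0,0,-0.12],"grip":0.1},
    {"slide":[9.8,20.2,0],"twist":[0,0,-0.14],"grip":0.1},
    {"slide":[11.5,23.6,0],"twist":[0,0,-0.16],"grip":0.1},
    {"slide":[13.1,27,0],"twist":[0,0,-0.185],"grip":0.1}
  ]
}}

```text
t: 1.63
tcp_pos: [0.4112, -0.0485, 0.3016]
orientation: [0.997, 0.077, 0.001, 0.0]
contact_force: [0.8, -0.9, -0.8]
width: 0.451
grasp_force: 0.0
```

{"op": "move_arm", "data": {
  "commands": [
    {"slide":[1.6,3.4,0],"twist":[0,0,0],"grip":0.1},
    {"slide":[3.3,6.8,0],"twist":[0,0,0],"grip":0.1},
    {"slide":[4.9,10.1,0],"twist":[0,0,0],"grip":0.1},
    {"slide":[6.6,13.5,0],"twist":[0,0,0],"grip":0.1},
    {"slide":[8.2,16.9,0],"twist":[0,0,0],"grip":0.1},
    {"slide":[9.8,20.2,0],"twist":[0,0,0],"grip":0.1},
    {"slide":[11.5,23.6,0],"twist":[0,0,0],"grip":0.1},
    {"slide":[13.1,27,0],"twist":[0,0,0],"grip":0.1}
  ]
}}

```text
t: 2.3
tcp_pos: [0.5423, 0.2215, 0.3012]
orientation: [0.997, 0.078, 0.0, 0.0]
contact_force: [1.4, -0.5, 0.1]
width: 0.448
grasp_force: 0.0
```

{"op": "move_arm", "data": {
  "commands": [
    {"slide":[0,0,-2],"twist":[0,0,0],"grip":0.1},
    {"slide":[0,0,-5],"twist":[0,0,0],"grip":0.1},
    {"slide":[0,0,-8],"twist":[0,0,0],"grip":0.1},
    {"slide":[0,0,-10],"twist":[0,0,0],"grip":0.1},
    {"slide":[0,0,-11],"twist":[0,0,0],"grip":0.1},
    {"slide":[0,-0.1,-11.5],"twist":[0,0,0],"grip":0.1},
    {"slide":[0,-0.1,-11.5],"twist":[0,0,0],"grip":0.1},
    {"slide":[0,-0.1,-11.5],"twist":[0,0,0],"grip":0.1}
  ]
}}

```text
t: 2.97
tcp_pos: [0.5426, 0.2187, 0.1879]
orientation: [0.997, 0.078, 0.001, -0.0]
contact_force: [0.0, -0.6, 0.7]
width: 0.457
grasp_force: 0.0
```

```bash
cat > pic.py <<'E'
from h import *
import sys
I=[]
for n,(u,v) in(("scene",(420,190)),("top",(165,230))):
    s=snapshot(n)["image"][v-70:v+70,u-75:u+75,::-1]
    I.append(cv2.resize(s,(400,373),interpolation=cv2.INTER_CUBIC))
cv2.imwrite(f"pics/{sys.argv[1]}.png",np.hstack(I)); o=get_obs();print(o["t"],o["tcp_pos"].round(4),o["contact_force"].round(1),o["joint_pos"].round(2))
E
python3 pic.py c1
```

```text
3.0667 [0.5429 0.2188 0.1887] [ 1.3 -0.1  0.7] [ 0.29  0.17  1.36 -0.    1.61  1.7 ]
```

View pics/c1.png

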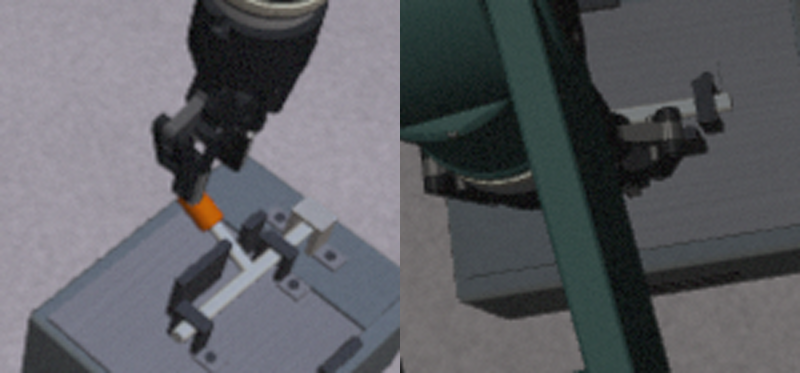

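The open fingers straddle the grip sleeve in the scene crop: the tips are near (190,185) and (238,155), and the grip is at (203,212). I'll descend in smaller steps and watch the force.

{"op": "move_arm", "data": {
  "commands": [
    {"slide":[0,0,-1],"twist":[0,0,0],"grip":0.1},
    {"slide":[0,0,-2],"twist":[0,0,0],"grip":0.1},
    {"slide":[0,0,-3],"twist":[0,0,0],"grip":0.1},
    {"slide":[0,0,-4],"twist":[0,0,0],"grip":0.1},
    {"slide":[0,0,-5],"twist":[0,0,0],"grip":0.1},
    {"slide":[0,0,-5.5],"twist":[0,0,0],"grip":0.1},
    {"slide":[0,0,-5.5],"twist":[0,0,0],"grip":0.1},
    {"slide":[0,0,-5.5],"twist":[0,0,0],"grip":0.1}
  ]
}}

```text
t: 3.73
tcp_pos: [0.5416, 0.2185, 0.1307]
orientation: [0.997, 0.078, -0.001, 0.0]
contact_force: [0.8, 0.5, 0.6]
width: 0.445
grasp_force: 0.0
```

```bash
python3 pic.py c2
```

```text
3.8333 [0.5422 0.2188 0.132 ] [-0.9  0.4  0.3] [ 0.29  0.2   1.44 -0.    1.5   1.7 ]
```

View pics/c2.png

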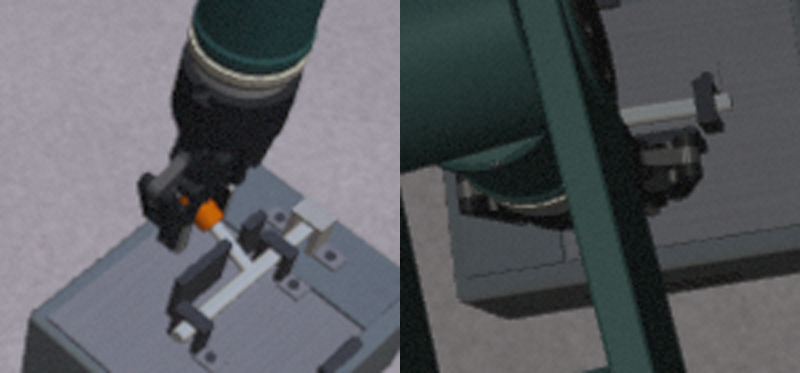

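The fingers are on both sides of the sleeve (orange visible between them at (205,212)) with no contact. Closing.

{"op": "move_arm", "data": {
  "commands": [
    {"slide":[0,0,0],"twist":[0,0,0],"grip":1},
    {"slide":[0,0,0],"twist":[0,0,0],"grip":1},
    {"slide":[0,0,0],"twist":[0,0,0],"grip":1},
    {"slide":[0,0,0],"twist":[0,0,0],"grip":1},
    {"slide":[0,0,0],"twist":[0,0,0],"grip":1},
    {"slide":[0,0,0],"twist":[0,0,0],"grip":1},
    {"slide":[0,0,0],"twist":[0,0,0],"grip":1},
    {"slide":[0,0,0],"twist":[0,0,0],"grip":1}
  ],
  "squeeze": 30
}}

```text
t: 4.5
tcp_pos: [0.5419, 0.2206, 0.1324]
orientation: [0.997, 0.078, 0.001, -0.002]
contact_force: [-1.8, 5.1, 0.3]
width: 0.223
grasp_force: 29.4
```

Gripped, with about 19 mm width. Now I'll lift along the arc to about 1.0 rad of turn.

{"op": "move_arm", "data": {
  "commands": [
    {"slide":[0.2,0.03,0.5],"twist":[0,0,0],"grip":1},
    {"slide":[0.43,0.07,0.95],"twist":[0,0,0],"grip":1},
    {"slide":[1.03,0.16,1.8],"twist":[0,0,0],"grip":1},
    {"slide":[1.76,0.28,2.55],"twist":[0,0,0],"grip":1},
    {"slide":[2.6,0.41,3.15],"twist":[0,0,0],"grip":1},
    {"slide":[3.55,0.56,3.6],"twist":[0,0,0],"grip":1},
    {"slide":[4.2,0.66,3.8],"twist":[0,0,0],"grip":1},
    {"slide":[4.2,0.66,3.8],"twist":[0,0,0],"grip":1}
  ]
}}

```text
t: 5.17
tcp_pos: [0.5833, 0.2256, 0.1685]
orientation: [0.997, 0.078, -0.002, -0.0]
contact_force: [-2.5, 1.6, -2.2]
width: 0.219
grasp_force: 29.6
```

```bash
python3 pic.py c3
```

```text
5.2667 [0.5832 0.2254 0.1685] [-2.4  2.1 -2.6] [0.28 0.27 1.28 0.   1.59 1.69]
```

View pics/c3.png

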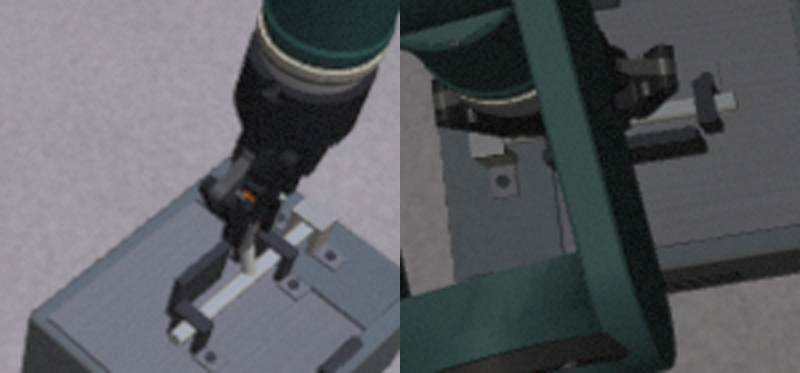

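The handle is lifted to nearly upright, clear of the notch, with forces around 4 N. Before drawing I'll check the rear guide's height, since the −y finger will pass over it.

Run:
```python
from h import *
d=np.array([-.156,.988]);c=np.array([.5985,.2218]);n=np.array([.988,.156])
for k in("scene","top"):
    P=pts(snapshot(k)).reshape(-1,3);a=(P[:,:2]-c)@d;b=(P[:,:2]-c)@n
    for lo in np.arange(-.1,-.02,.01):
        m=(a>lo)&(a<lo+.01)&(abs(b)<.035)&(P[:,2]<.3)
        print(k,lo.round(2),m.sum(),np.percentile(P[m,2],[50,95,100]).round(3) if m.any() else "")
```

```text
scene -0.1 178 [0.109 0.112 0.113]
scene -0.09 165 [0.109 0.112 0.113]
scene -0.08 201 [0.11  0.133 0.137]
scene -0.07 300 [0.115 0.259 0.266]
scene -0.06 329 [0.143 0.267 0.269]
scene -0.05 222 [0.153 0.271 0.277]
scene -0.04 388 [0.238 0.297 0.3  ]
scene -0.03 245 [0.133 0.288 0.3  ]
top -0.1 234 [0.111 0.113 0.115]
top -0.09 236 [0.11  0.113 0.115]
top -0.08 250 [0.111 0.135 0.14 ]
top -0.07 270 [0.112 0.144 0.147]
top -0.06 375 [0.143 0.268 0.271]
top -0.05 381 [0.139 0.272 0.277]
top -0.04 365 [0.222 0.291 0.3  ]
top -0.03 223 [0.147 0.228 0.29 ]
```

The guide tops out at about 0.147 and the fingertips are at 0.1685, so it's clear. Drawing the bolt back along (0.156, −0.988).

{"op": "move_arm", "data": {
  "commands": [
    {"slide":[0.08,-0.5,0],"twist":[0,0,0],"grip":1},
    {"slide":[0.19,-1.2,0],"twist":[0,0,0],"grip":1},
    {"slide":[0.31,-2,0],"twist":[0,0,0],"grip":1},
    {"slide":[0.44,-2.8,0],"twist":[0,0,0],"grip":1},
    {"slide":[0.57,-3.6,0],"twist":[0,0,0],"grip":1},
    {"slide":[0.66,-4.2,0],"twist":[0,0,0],"grip":1},
    {"slide":[0.72,-4.6,0],"twist":[0,0,0],"grip":1},
    {"slide":[0.74,-4.7,0],"twist":[0,0,0],"grip":1}
  ]
}}

```text
t: 6.03
tcp_pos: [0.5902, 0.1813, 0.1686]
orientation: [0.997, 0.078, -0.001, -0.004]
contact_force: [-3.9, 13.4, -7.9]
width: 0.218
grasp_force: 29.9
```

{"op": "move_arm", "data": {
  "commands": [
    {"slide":[0.02,-0.1,0],"twist":[0,0,0],"grip":1},
    {"slide":[0.03,-0.2,0],"twist":[0,0,0],"grip":1},
    {"slide":[0.05,-0.3,0],"twist":[0,0,0],"grip":1},
    {"slide":[0.06,-0.4,0],"twist":[0,0,0],"grip":1},
    {"slide":[0.08,-0.5,0],"twist":[0,0,0],"grip":1},
    {"slide":[0.09,-0.6,0],"twist":[0,0,0],"grip":1},
    {"slide":[0.09,-0.6,0],"twist":[0,0,0],"grip":1},
    {"slide":[0.09,-0.6,0],"twist":[0,0,0],"grip":1}
  ]
}}

```text
t: 6.7
tcp_pos: [0.5903, 0.1809, 0.1686]
orientation: [0.997, 0.081, -0.001, -0.008]
contact_force: [-4.8, 22.8, -8.3]
width: 0.22
grasp_force: 30.3
```

```bash
python3 pic.py c4
```

```text
6.8 [0.5903 0.1809 0.1686] [-4.4 23.7 -9. ] [0.2  0.25 1.3  0.02 1.58 1.61]
```

View pics/c4.png

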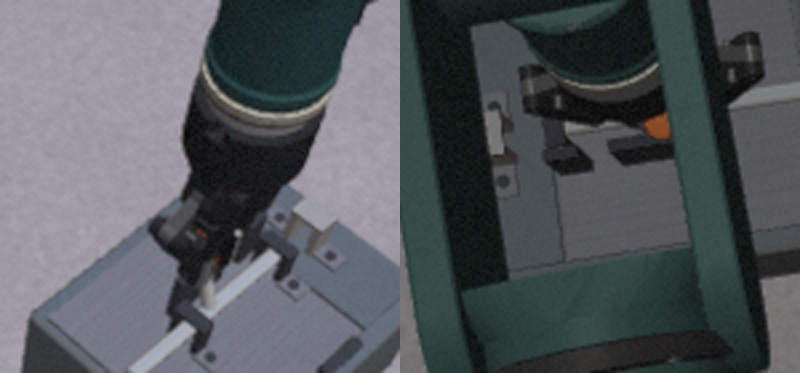

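The pull stopped at about 45 mm of TCP travel, with the force rising to 23 N, which suggests the stop. In the scene crop the handle (208,290) is next to the rear guide and the bolt end has left the keeper. I'll measure the bolt's rear end against its starting position.

```bash
cat > bend.py <<'E'
from h import *
d=np.array([-.156,.988]);n=np.array([.988,.156]);c=np.array([.5991,.2218])
def run(img,fx,fy,cx,cy,T,lab):
    # brightness profile along the bolt top line (z=0.136), 1 mm steps
    t=np.arange(-.16,.09,.001)
    best=[]
    for off in(-.003,0,.003):
        X=np.c_[c+t[:,None]*d+off*n,np.full(len(t),.134),np.ones(len(t))]@T.T
        u=(X[:,0]/X[:,2]*fx+cx).astype(np.float32);v=(X[:,1]/X[:,2]*fy+cy).astype(np.float32)
        best.append(cv2.remap(cv2.cvtColor(img,cv2.COLOR_RGB2GRAY),u[None],v[None],cv2.INTER_LINEAR).ravel())
    p=np.median(best,0); print(lab," ".join(f"{int(1000*a)}:{int(b)}" for a,b in zip(t[::3],p[::3])))
for k in("scene","top"):
    s=snapshot(k);T=s["camera_from_world"]
    old=cv2.imread(f"pics/{k}0.png")[...,::-1].copy()
    run(old,s["fx"],s["fy"],s["cx"],s["cy"],T,k+" old")
    run(s["image"],s["fx"],s["fy"],s["cx"],s["cy"],T,k+" new")
E
python3 bend.py
```

```text
scene old -160:52 -157:53 -154:54 -151:53 -148:53 -145:53 -142:57 -138:86 -135:101 -132:96 -129:92 -126:117 -123:118 -120:118 -117:116 -114:118 -111:116 -108:117 -105:116 -102:116 -99:116 -96:115 -93:116 -90:116 -87:116 -84:116 -81:115 -78:101 -75:85 -72:112 -69:158 -66:163 -63:163 -60:111 -57:61 -54:60 -51:60 -48:70 -45:133 -42:161 -39:161 -36:162 -33:164 -30:163 -27:163 -24:164 -21:165 -18:162 -15:165 -12:165 -9:162 -6:162 -3:165 0:164 2:164 5:165 8:165 11:164 14:164 17:164 20:164 23:165 26:165 29:164 32:121 35:56 38:58 41:61 44:65 47:114 50:160 53:165 56:163 59:164 62:163 65:163 68:144 71:103 74:140 77:151 80:150 83:151 86:148 89:148
scene new -160:54 -157:56 -154:56 -151:56 -148:57 -145:57 -142:60 -138:90 -135:108 -132:100 -129:97 -126:121 -123:99 -120:109 -117:159 -114:171 -111:171 -108:174 -105:171 -102:170 -99:171 -96:172 -93:171 -90:171 -87:171 -84:170 -81:171 -78:171 -75:171 -72:171 -69:172 -66:170 -63:172 -60:115 -57:61 -54:64 -51:64 -48:74 -45:141 -42:162 -39:160 -36:160 -33:163 -30:169 -27:172 -24:173 -21:174 -18:173 -15:172 -12:172 -9:170 -6:173 -3:171 0:172 2:173 5:173 
[... 714 characters left out ...]
50:111 53:111 56:110 59:110 62:105 65:110 68:78 71:99 74:101 77:100 80:101 83:99 86:99 89:85
top new -160:112 -157:110 -154:114 -151:114 -148:115 -145:116 -142:115 -138:115 -135:114 -132:113 -129:108 -126:41 -123:57 -120:73 -117:122 -114:124 -111:125 -108:126 -105:125 -102:125 -99:125 -96:126 -93:126 -90:125 -87:125 -84:121 -81:122 -78:115 -75:65 -72:22 -69:17 -66:22 -63:21 -60:21 -57:50 -54:72 -51:72 -48:71 -45:72 -42:72 -39:71 -36:71 -33:61 -30:25 -27:18 -24:15 -21:15 -18:15 -15:14 -12:18 -9:17 -6:13 -3:22 0:21 2:23 5:34 8:19 11:24 14:20 17:29 20:49 23:79 26:112 29:117 32:50 35:45 38:47 41:47 44:74 47:79 50:79 53:79 56:79 59:80 62:76 65:79 68:67 71:114 74:116 77:102 80:26 83:24 86:19 89:19
```

The bolt's rear end moved from about −70.5 to −118.4 mm, so about 48 mm with roughly 1 mm of error, and it met a hard stop. I'll relax the pull, open and retreat, then measure with a clear view.

{"op": "move_arm", "data": {
  "commands": [
    {"slide":[-0.03,0.2,0],"twist":[0,0,0],"grip":1},
    {"slide":[-0.06,0.4,0],"twist":[0,0,0],"grip":1},
    {"slide":[-0.08,0.5,0],"twist":[0,0,0],"grip":1},
    {"slide":[-0.08,0.5,0],"twist":[0,0,0],"grip":0.1},
    {"slide":[-0.08,0.5,0],"twist":[0,0,0],"grip":0.1},
    {"slide":[-0.08,0.5,0],"twist":[0,0,0],"grip":0.1},
    {"slide":[-0.08,0.5,0],"twist":[0,0,0],"grip":0.1},
    {"slide":[-0.08,0.5,0],"twist":[0,0,0],"grip":0.1}
  ]
}}

```text
t: 7.57
tcp_pos: [0.5924, 0.1763, 0.1708]
orientation: [0.997, 0.077, 0.002, 0.0]
contact_force: [0.6, -0.6, 0.0]
width: 0.452
grasp_force: 0.0
```

{"op": "move_arm", "data": {
  "commands": [
    {"slide":[0,0,1],"twist":[0,0,0],"grip":0.1},
    {"slide":[0,0,2.5],"twist":[0,0,0],"grip":0.1},
    {"slide":[0,0,5],"twist":[0,0,0],"grip":0.1},
    {"slide":[0,0,8],"twist":[0,0,0],"grip":0.1},
    {"slide":[0,0,11],"twist":[0,0,0],"grip":0.1},
    {"slide":[-3,-3,11],"twist":[0,0,0],"grip":0.1},
    {"slide":[-6,-6,11],"twist":[0,0,0],"grip":0.1},
    {"slide":[-9,-9,11],"twist":[0,0,0],"grip":0.1}
  ]
}}

```text
t: 8.23
tcp_pos: [0.5028, 0.0879, 0.2809]
orientation: [0.997, 0.078, 0.001, 0.0]
contact_force: [-0.7, -0.7, -0.3]
width: 0.451
grasp_force: 0.0
```

{"op": "move_arm", "data": {
  "commands": [
    {"slide":[-2,-3,0],"twist":[0,0,0],"grip":0.1},
    {"slide":[-4,-6,0],"twist":[0,0,0],"grip":0.1},
    {"slide":[-6,-9,0],"twist":[0,0,0],"grip":0.1},
    {"slide":[-8,-12,0],"twist":[0,0,0],"grip":0.1},
    {"slide":[-9,-15,0],"twist":[0,0,0],"grip":0.1},
    {"slide":[-9,-15,0],"twist":[0,0,0],"grip":0.1},
    {"slide":[-9,-15,0],"twist":[0,0,0],"grip":0.1},
    {"slide":[-9,-15,0],"twist":[0,0,0],"grip":0.1}
  ]
}}

```text
t: 8.9
tcp_pos: [0.4132, -0.0612, 0.2802]
orientation: [0.997, 0.077, 0.001, 0.0]
contact_force: [-0.9, 0.8, -0.5]
width: 0.448
grasp_force: 0.0
```

```bash
python3 pic.py c5
python3 - <<'E'
from h import *
d=np.array([-.156,.988]);n=np.array([.988,.156]);c=np.array([.5991,.2218])
for k in("scene","top"):
    s=snapshot(k);T=s["camera_from_world"]
    old=cv2.imread(f"pics/{k}0.png")[...,::-1].copy()
    P=pts(s);hsv=cv2.cvtColor(s["image"],cv2.COLOR_RGB2HSV)
    g=P[(abs(P[...,0]-.6)<.1)&(abs(P[...,1]-.2)<.12)&(cv2.inRange(hsv,(5,120,60),(20,255,255))>0)&(P[...,2]>.15)]
    a=(g[:,:2]-c)@d;b=(g[:,:2]-c)@n
    print(k,len(g),"along",np.percentile(a,[2,50,98]).round(4),"perp",np.percentile(b,[2,50,98]).round(4),"z",np.percentile(g[:,2],[2,50,98]).round(4))
    for img,l in((old,"old"),(s["image"],"new")):
        t=np.arange(-.14,-.06,.0005);pr=[]
        for off in np.arange(-.003,.0035,.001):
            X=np.c_[c+t[:,None]*d+off*n,np.full(len(t),.134),np.ones(len(t))]@T.T
            u=(X[:,0]/X[:,2]*s["fx"]+s["cx"]).astype(np.float32);v=(X[:,1]/X[:,2]*s["fy"]+s["cy"]).astype(np.float32)
            pr.append(cv2.remap(cv2.cvtColor(img,cv2.COLOR_RGB2GRAY),u[None],v[None],cv2.INTER_LINEAR).ravel())
        p=np.mean(pr,0);w=(t<-.11) if l=="new" else (t>-.08)&(t<-.064)
        gr=np.clip(np.gradient(p),0,None)*w;i=gr.argmax();sl=slice(max(i-8,0),i+9)
        print(l,"rear end mm",(1000*(t[sl]*gr[sl]).sum()/gr[sl].sum()).round(2))
E
```

```text
9.0 [ 0.4134 -0.0604  0.2797] [ 0.7  0.3 -0.4] [-0.28 -0.22  1.56  0.    1.8   1.13]
scene 179 along [-0.0503 -0.0443 -0.0315] perp [-0.0337 -0.0201 -0.0107] z [0.1741 0.1946 0.2036]
old rear end mm -72.5
new rear end mm -119.75
top 141 along [-0.0473 -0.0398 -0.0304] perp [-0.0334 -0.0251 -0.011 ] z [0.1804 0.2012 0.206 ]
old rear end mm -71.79
new rear end mm -119.81
```

View pics/c5.png

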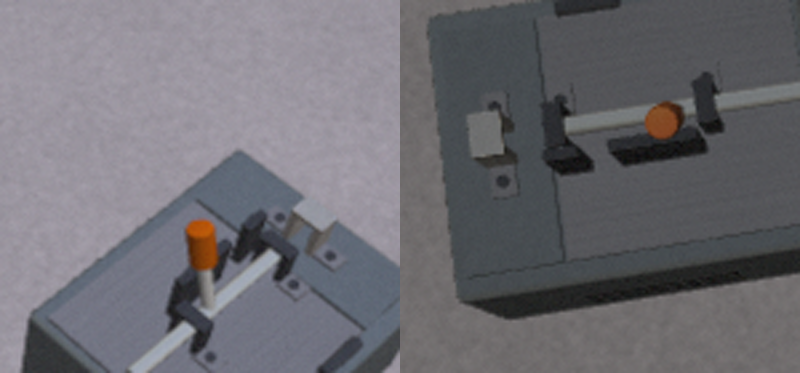

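The crop shows the bolt withdrawn from the keeper and the handle standing at about 1 rad. It measures about 47.5 mm from where it started, 2–3 mm short of 50 unless it started slightly drawn. To be sure it is against its stop, I'll push the sleeve gently from the keeper side with the fingers shut.

{"op": "move_arm", "data": {
  "commands": [
    {"slide":[2,3.4,0],"twist":[0,0,0],"grip":1},
    {"slide":[4,6.8,0],"twist":[0,0,0],"grip":1},
    {"slide":[6,10.2,0],"twist":[0,0,0],"grip":1},
    {"slide":[8,13.6,0],"twist":[0,0,0],"grip":1},
    {"slide":[10,17,0],"twist":[0,0,0],"grip":1},
    {"slide":[12,20.4,0],"twist":[0,0,0],"grip":1},
    {"slide":[14,23.8,0],"twist":[0,0,0],"grip":1},
    {"slide":[15.6,26.5,0],"twist":[0,0,0],"grip":1}
  ]
}}

```text
t: 9.77
tcp_pos: [0.5695, 0.2079, 0.2783]
orientation: [0.997, 0.08, -0.0, -0.0]
contact_force: [-0.7, -0.4, 0.0]
width: -0.002
grasp_force: 0.0
```

{"op": "move_arm", "data": {
  "commands": [
    {"slide":[1,1.6,0],"twist":[0,0,0],"grip":1},
    {"slide":[1,1.6,0],"twist":[0,0,0],"grip":1},
    {"slide":[1,1.6,-3],"twist":[0,0,0],"grip":1},
    {"slide":[1,1.6,-6],"twist":[0,0,0],"grip":1},
    {"slide":[1,1.6,-8],"twist":[0,0,0],"grip":1},
    {"slide":[1,1.6,-9.5],"twist":[0,0,0],"grip":1},
    {"slide":[1,1.6,-10],"twist":[0,0,0],"grip":1},
    {"slide":[1,1.6,-10],"twist":[0,0,0],"grip":1}
  ]
}}

```text
t: 10.43
tcp_pos: [0.5777, 0.2198, 0.1772]
orientation: [0.997, 0.078, -0.002, 0.001]
contact_force: [0.1, 1.0, -0.5]
width: -0.0
grasp_force: 0.0
```

{"op": "move_arm", "data": {
  "commands": [
    {"slide":[0.08,-0.5,0],"twist":[0,0,0],"grip":1},
    {"slide":[0.16,-1,0],"twist":[0,0,0],"grip":1},
    {"slide":[0.2,-1.3,0],"twist":[0,0,0],"grip":1},
    {"slide":[0.24,-1.5,0],"twist":[0,0,0],"grip":1},
    {"slide":[0.27,-1.7,0],"twist":[0,0,0],"grip":1},
    {"slide":[0.3,-1.9,0],"twist":[0,0,0],"grip":1},
    {"slide":[0.32,-2,0],"twist":[0,0,0],"grip":1},
    {"slide":[0.32,-2,0],"twist":[0,0,0],"grip":1}
  ]
}}

```text
t: 11.1
tcp_pos: [0.582, 0.2037, 0.1811]
orientation: [0.997, 0.079, 0.001, -0.004]
contact_force: [-2.5, 9.5, 3.1]
width: -0.0
grasp_force: 4.8
```

{"op": "move_arm", "data": {
  "commands": [
    {"slide":[0.02,-0.1,0],"twist":[0,0,0],"grip":1},
    {"slide":[0.03,-0.2,0],"twist":[0,0,0],"grip":1},
    {"slide":[0.05,-0.3,0],"twist":[0,0,0],"grip":1},
    {"slide":[0.05,-0.3,0],"twist":[0,0,0],"grip":1},
    {"slide":[0.05,-0.3,0],"twist":[0,0,0],"grip":1},
    {"slide":[0.05,-0.3,0],"twist":[0,0,0],"grip":1},
    {"slide":[0.05,-0.3,0],"twist":[0,0,0],"grip":1},
    {"slide":[0.05,-0.3,0],"twist":[0,0,0],"grip":1}
  ]
}}

```text
t: 11.77
tcp_pos: [0.5819, 0.2032, 0.1812]
orientation: [0.997, 0.08, 0.001, -0.006]
contact_force: [-2.6, 14.7, 2.6]
width: -0.003
grasp_force: 7.4
```

{"op": "move_arm", "data": {
  "commands": [
    {"slide":[-0.1,0.6,0],"twist":[0,0,0],"grip":1},
    {"slide":[-0.2,1.2,0],"twist":[0,0,0],"grip":1},
    {"slide":[-0.3,2,0],"twist":[0,0,0],"grip":1},
    {"slide":[-0.3,2,3],"twist":[0,0,0],"grip":1},
    {"slide":[-0.3,2,6.5],"twist":[0,0,0],"grip":1},
    {"slide":[-0.3,2,10],"twist":[0,0,0],"grip":1},
    {"slide":[-2.5,-1,10],"twist":[0,0,0],"grip":1},
    {"slide":[-5,-4,10],"twist":[0,0,0],"grip":1}
  ]
}}

```text
t: 12.43
tcp_pos: [0.5346, 0.157, 0.2822]
orientation: [0.997, 0.079, 0.003, 0.0]
contact_force: [-0.0, -0.9, -0.4]
width: 0.0
grasp_force: 0.0
```

{"op": "move_arm", "data": {
  "commands": [
    {"slide":[-2,-3,0],"twist":[0,0,0],"grip":1},
    {"slide":[-4,-6,0],"twist":[0,0,0],"grip":1},
    {"slide":[-6,-9,0],"twist":[0,0,0],"grip":1},
    {"slide":[-8,-12,0],"twist":[0,0,0],"grip":1},
    {"slide":[-10,-15,0],"twist":[0,0,0],"grip":1},
    {"slide":[-12,-18,0],"twist":[0,0,0],"grip":1},
    {"slide":[-12,-18,0],"twist":[0,0,0],"grip":1},
    {"slide":[-12,-18,0],"twist":[0,0,0],"grip":1}
  ]
}}

```text
t: 13.1
tcp_pos: [0.4121, -0.0245, 0.2798]
orientation: [0.997, 0.076, 0.001, 0.0]
contact_force: [-0.6, 0.4, 0.6]
width: 0.002
grasp_force: 0.0
```

```bash
python3 bend.py | grep new | tr ' ' '\n' | grep -E "new|scene|top|^-1(26|23|20|17|14):" | tr '\n' ' '; python3 pic.py c6
python3 - <<'E'
from h import *
a=snapshot("scene")["image"][...,::-1];cv2.imwrite("pics/s6.png",a)
E
```

```text
scene new -126:117 -123:97 -120:104 -117:152 -114:165 top new -126:39 -123:54 -120:67 -117:117 -114:119 13.3 [ 0.4132 -0.0224  0.2792] [-0.3 -0.2  0.7] [-0.19 -0.22  1.57  0.    1.8   1.22]
```

View pics/s6.png

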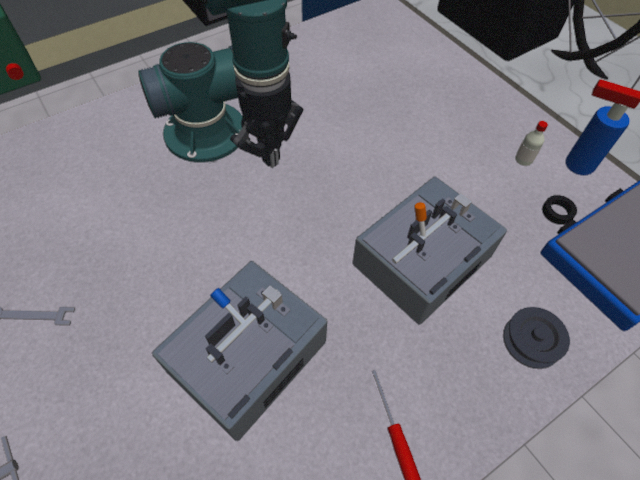

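The full scene shows the orange handle raised at (420,212), the bolt out of its keeper and protruding back to (397,261), and the blue bolt (220,297) untouched. A 15 N push no longer moves the bolt, so it is at its stop. The arm is clear, so I'm handing in.

```bash
python3 -c "from cell import *; print(close_job())"
```

```text
the job is handed in; nothing more can be done
None
```

I lifted the orange handle from its notch, drew its bolt out of the white keeper to a hard stop, and let go. The images put it about 48 mm back of the nominal 50, and a 15 N push moved it no further. I left the blue bolt home and handed in the job at about 13 s; no verdict was shown.

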